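# Fit the cell holder in the spectrophotometer from behind the reagent bottles

## Task

The spectrophotometer's four-cell holder is kept in the white spill tray behind two reagent bottles: stand both bottles on the blue mat first, then set the holder on the floor of the instrument's open sample compartment with the hole in its foot over the hole in the floor. Take the red-headed locking pin from its parking hole in the instrument's top and push it down through both holes until its collar rests on the foot. Last, put each bottle back upright in the tray just where it stood; set the bottles down gently, do not tip them, and leave the beaker and the wash bottle alone.

Things in the scene. Friction and masses are not known exactly. Their poses are not given: they have to be found in the camera images.
- amber_bottle: Brown 250 ml reagent bottle, black cap, paper label, 0.3 to 0.5 kg, 70 mm in diameter, 143 mm tall; screw cap (grip here) 53 mm in diameter from 115 to 143 mm above the base. Origin: centre of the underside, z up; yaw means nothing. Starts in the tray on the robot's side of the holder, next to the white bottle (axes 82 to 94 mm apart along the tray's y; either may be left).
- white_bottle: White 250 ml reagent bottle, blue cap, paper label, 0.24 to 0.42 kg, 70 mm in diameter, 143 mm tall; screw cap (grip here) 53 mm in diameter from 115 to 143 mm above the base. Origin: centre of the underside, z up; yaw means nothing. Starts beside the amber bottle.
- cell_holder: 0.22 kg. Dark block 80 (x) by 28 (y), 42 mm high, four square wells on top, on an aluminium foot 40 wide (y), 8 thick, x = -78 to +45 mm. Origin: foot's underside below the block's centre, z up. 12 mm through hole in the foot at x = -60, y = 0. Block top at z = 50. Grip across the 28 mm. Starts in the tray, its x roughly along the tray's +y.
- pin: Locking pin, 60 g: red knob 18 mm in diameter, 22 high, on a steel collar 22 mm in diameter, 4 thick, on a shank 8 mm in diameter, 30 long, nose tapered to 3 mm over the last 7. Origin: centre of the collar's underside, z up (knob z = 4 to 26, tip z = -30). Starts upright, loose, in a 12 mm parking hole in the instrument's top, collar resting on the top.
- tray: Fixed white spill tray, 195 (x) by 215 (y) mm, rim 20 high, walls 4, floor 4 mm above the bench. Origin: centre of its underside; x points roughly away from the robot. Tray and mat may change sides.
- mat: Fixed flat blue bench mat, 195 (x) by 215 (y) mm, 3 mm thick: the free side area. Origin: centre of its underside; x roughly away from the robot. A bottle stands on it when its axis is at least 8 mm inside the edge.
- spectro: Spectrophotometer: big fixed beige box, top 165 mm above the bench (slid-back lid behind the compartment: 189). Origin: on the bench under the centre of the sample compartment, an open dark well x = -85 to 85, y = -75 to 75 mm, floor at z = 100; z up, x away from the robot, y left. Pin's parking hole: x = 0, y = 110. Box: x = -120 to 270, y = -105 to 300.
- deck_hole (a point): Centre of the mouth of the 12 mm hole, 30 deep, white ring round it, in the compartment floor (z = 100 mm, at x = -45, y = 0 of the instrument, same axes). Fitted, the holder's x lies along this x and its origin at x = 60, y = 0, z = 0 from here, foot between two guide strips 3 mm high, x = 30 to 105, inner faces at y = -24 and 24.
- beaker: Bystander: small pale open beaker, 64 mm in diameter, 70 high, beyond the tray and mat. Origin: centre of its underside.
- wash_bottle: Bystander: white wash bottle, red cap and spout, 60 mm in diameter, 180 high, at the robot's right. Origin: centre of its underside.

How it is judged:
By the outcome, as a careful person would: the job done as asked, in the order asked, and still so for the second after the job is handed in, with the robot touching nothing.
It also fails if it takes over 141 s, if anything falls off the work surface, if the arm or the gripper's body presses on something with over 40 N, if the wrist force passes 120 N, or if a joint passes its speed limit or range.

## Robot

A 6-joint arm with a two-finger parallel gripper is mounted at the origin on the work surface. World frame = base frame: x ahead of the robot, y to its left, z up, the work surface at z = 0. Lengths are in mm, angles in rad, forces in N, time in s.
With the tool pointing down it reaches from about 400 to 925 mm from the base axis. Payload 12.5 kg.
Tool frame: the origin (TCP) lies between the finger pads; the fingertips stand 19 mm ahead of it and the grasp point (between the pads) is the TCP (env.nose_length is the distance from the TCP to the fingertips, in mm); z points along the fingers, y is the line along which they close (so a half turn about z gives the same grasp; the last joint's range is limited). The gripper opens to 95 mm and grips with 3 to 60 N. Pads are 20 mm wide; open, the fingers measure 119 mm over their backs; the gripper's body (75 mm by 180 mm) begins 59 mm behind the grasp point.
Start: joints at [-1.3, 0.491, 1.559, -0, 1.092, -0.106], TCP at [229.99, -581.162, 233.661] pointing down, gripper open.
Joint ranges: [-3.1, 3.1], [-0.84, 2.19], [0.05, 2.79], [-1.13, 4.28], [0.06, 2.93], [-2.69, 2.69]. Speed limits (rad/s): [2.22, 2.22, 2.79, 3.14, 3.14, 3.14].

## Interface

Orientations are given as [roll, pitch, yaw] about the fixed x, y, z axes, in that order (R = Rz(yaw) Ry(pitch) Rx(roll)).
In Python, from cell import env gives the robot as it stands. The module is installed in compiled form; this text tells all that it offers.
- The arm moves only by the tool drive_tool, never from a script. Its argument "rows" is a list that holds one entry, the list of rows, each a list of 7 numbers: the shift along the tool's x, y, z scaled (see below), then the turn, a rotation vector about the tool's x, y, z scaled (see below), then the opening, from 0 (shut) to 1 (fully open). In form: [[[tx, ty, tz, ax, ay, az, jaw], ...]]. A call has 1 to 5 rows; each row shifts and turns the commanded pose from where the row before left it, along the tool's axes as they then stand; what a row does not reach is not made up. The controller multiplies each number of a shift by 250 mm and each number of a turn by 180 degrees. A row lasts 1/8 s, in which the tool goes at most 62.5 mm and 10.7 degrees, less where a joint would pass 70% of its speed; a pose out of reach is approached as far as the arm can. A call with a number of a shift or a turn outside -1 to 1 is refused whole. A call with a gripper value outside its range is refused whole. The fingers move at their own pace and stop on an object; the grip force is fixed at half the most. Time passes only in rows, so rows that do not move let the fingers close. It gives the time, the measured TCP pose, the force, the opening and the grip force at its end, in the units of the state.
- env.state(): the state, without advancing time (a new reading comes with each control period).
- env.read_camera(name): name is "scene" or "top" or "wrist"; returns a dict with "color" (384x512x3 uint8, blue, green, red), "camera_matrix" (3x3 intrinsics, pixels), "k1" (the pictures are not rectified: a ray, as slopes to the right and down, at radius r is drawn at 1 + k1 r^2 times it, then the intrinsics apply), "pose" (4x4, takes a point from camera to world coordinates). Camera axes: x right, y up, looking along -z (the intrinsics and any distortion apply to the point x, -y, -z); pixel columns grow to the right and rows downward; lengths in mm; the calibration is good to about 2 mm. A picture is of the moment at which its call begins. There is no depth.
- env.job_done(): hands the job in; it is judged then, once.
Trained networks look in a picture, given as the dict that the camera call returned (one of the last four; its "shot" number tells which), for a name from the list of things; names that differ only in an ending like _2 or _b are one class to them, and where a whole thing is asked for, a point or a joint stands for the part that bears it (a point fixed in the world has none). Each returns a list of dicts, best first, with "score" (0 to 1); they miss things now and then, are a little off and sometimes report something else, mostly with a low value. They report only what shows in the picture. A call takes as long as a camera call.
- env.search_frame(name, picture): "at" ([x, y, z] in mm, in the coordinates of the camera as it stood for that picture, good to about 4 mm: the middle of the surface that is visible of it).
- env.place_of(name, picture): "at" ([x, y, z] in mm, in the coordinates of the camera as it stood for that picture, good to about 4 mm: a listed point, or the origin of a listed thing).
The state is a dict: "t": time; "joints": joint angles; "qvel": joint speeds; "tau": joint torques, N m; "eef_pos": TCP position; "tcp_rot": TCP orientation; "ft_force": force on the tool from outside, world axes, zero at the start; "moment": the same for the moment, N m; "opening": opening from 0.0 (shut) to 1.0 (fully open); "grip_force": force on a finger pad.
Only numpy, scipy, OpenCV 4.12 (cv2) and the standard library are available. Lean on these libraries where they do the work, as an engineer would, in place of code of your own. Each camera call takes 0.05 s, during which the arm holds its last target. There are 200 camera calls.

## Working session

There is one attempt and no reset: what is moved stays moved. The work goes in short steps, Python scripts to look and compute and a tool call to move; the robot and the scene stay as the last step left them, time stands still between calls to the robot, and variables do not carry over. Pictures are saved under pics/ and viewed, at most 14 in all, crops included, and the job is handed in when it is done.

Besides the shell and the picture viewer there is one more tool, called after ">>>" as name(argument=value, ...), one argument or row to a line, values as JSON. drive_tool: Moves the arm, as the interface text tells. Its arguments: {"type":"object","properties":{"rows":{"type":"array","items":{"type":"array","items":{"type":"array","items":{"type":"number","minimum":-1,"maximum":1}}}}},"required":["rows"]}

```bash
mkdir -p pics
cat > h.py <<'E'
import numpy as np, cv2
from cell import env
from scipy.spatial.transform import Rotation as R
def w(pic,p):
    return (pic["pose"]@np.r_[p,1])[:3]
def proj(pic,P):
    p=np.linalg.inv(pic["pose"])@np.r_[P,1]; x,y=p[0]/-p[2],-p[1]/-p[2]; s=1+pic["k1"]*(x*x+y*y)
    q=pic["camera_matrix"]@[x*s,y*s,1]; return q[:2]
def ray(pic,u,v,z):
    K=pic["camera_matrix"]; a=np.array([(u-K[0,2])/K[0,0],(v-K[1,2])/K[1,1]]); b=a.copy()
    for _ in range(20): b=a/(1+pic["k1"]*(b@b))
    d=pic["pose"][:3,:3]@[b[0],-b[1],-1]; o=pic["pose"][:3,3]
    return o+d*(z-o[2])/d[2]
E
python3 - <<'E'
from h import *
np.set_printoptions(precision=1,suppress=True)
s=env.state();print(s)
for c in["scene","top"]:
    p=env.read_camera(c);cv2.imwrite(f"pics/{c}0.png",p["color"]);print(c,p["pose"],p["k1"],p["camera_matrix"])
    for n in["amber_bottle","white_bottle","cell_holder","pin","tray","mat","spectro","deck_hole","beaker","wash_bottle"]:
        r=env.place_of(n,p)
        print(n,[(round(d["score"],2),w(p,d["at"])) for d in r[:2]])
E
```

```text
{'t': 0.0, 'joints': array([-1.3,  0.5,  1.6, -0. ,  1.1, -0.1]), 'qvel': array([-0., -0.,  0., -0., -0.,  0.]), 'tau': array([ -0. , -61.3, -25.8,   0.1,   0. ,  -0. ]), 'eef_pos': array([ 229.9, -580.9,  233.1]), 'tcp_rot': array([-3.1, -0. ,  0.4]), 'ft_force': array([-0.7, -0.5, -0. ]), 'moment': array([-0.,  0.,  0.]), 'grip_force': 0.0, 'opening': 1.0040755974702482}
scene [[   0.4   -0.5    0.8 1690.8]
 [   0.9    0.2   -0.3 -500.5]
 [   0.     0.8    0.6  892.4]
 [   0.     0.     0.     1. ]] -0.0914606271052247 [[387.5   0.  252.7]
 [  0.  387.5 190.7]
 [  0.    0.    1. ]]
amber_bottle [(0.7, array([ 487. , -364.2,    5. ])), (0.56, array([445.6, 330.8,  98.6]))]
white_bottle []
cell_holder [(0.84, array([ 555.9, -301.7,    3.7]))]
pin [(0.61, array([ 769.8, -177.8,   -0.3]))]
tray [(0.74, array([ 539.2, -318.8,    5. ]))]
mat [(0.64, array([542.6, -20. ,  -2.9]))]
spectro [(0.85, array([488. , 328.1,  -1.7]))]
deck_hole [(0.8, array([444.4, 328.5,  99.9]))]
beaker [(0.78, array([ 767.1, -179.1,    2.9]))]
wash_bottle [(0.88, array([ 515.8, -541.9,    2.7]))]
top [[   0.  
[... 154 characters left out ...]
. ]
 [  0.  469.1 191. ]
 [  0.    0.    1. ]]
amber_bottle [(0.87, array([ 487. , -364.8,   10.6]))]
white_bottle [(0.64, array([ 497.9, -279.4,    6.5])), (0.38, array([540.1, -23.6,   1.8]))]
cell_holder [(0.91, array([ 555.7, -301.6,    4.7]))]
pin [(0.51, array([494.8, 439.5, 167. ])), (0.46, array([ 515.4, -544.1,   -0.4]))]
tray [(0.69, array([ 540.7, -330.9,    3.5]))]
mat [(0.75, array([538.8, -19.6,   4.9]))]
spectro [(0.65, array([488.8, 328.3,   0.5]))]
deck_hole [(0.82, array([446.5, 332. , 100.4])), (0.57, array([ 500.2, -279.3,    6. ]))]
beaker [(0.94, array([ 769.8, -174.9,    0.2])), (0.27, array([538.6, -21.4,   2.7]))]
wash_bottle [(0.89, array([ 514. , -546.5,   -2.5]))]
```

Run:
```python
import cv2
for c in["scene","top"]:
    i=cv2.imread(f"pics/{c}0.png");cv2.imwrite(f"pics/{c}0b.png",cv2.resize(i,(800,600),interpolation=cv2.INTER_CUBIC))
```

```text
(no output)
```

View pics/top0b.png

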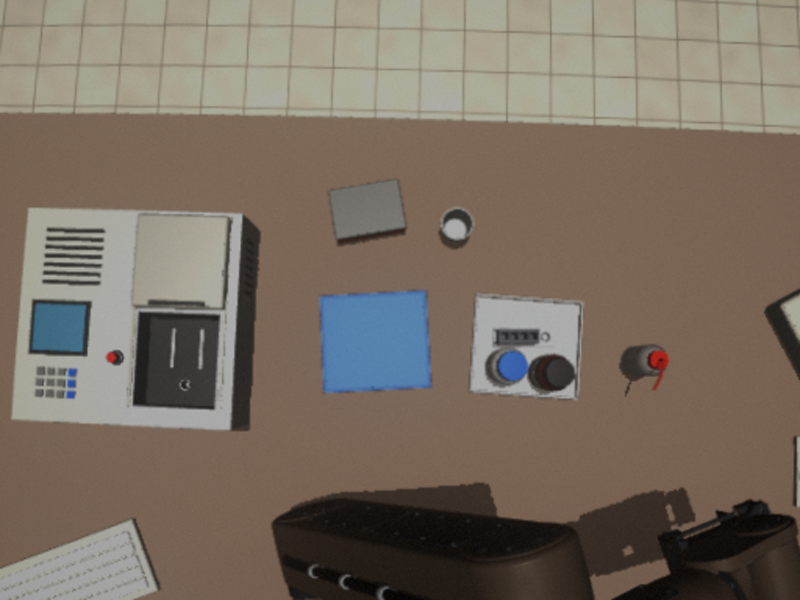

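View pics/scene0b.png

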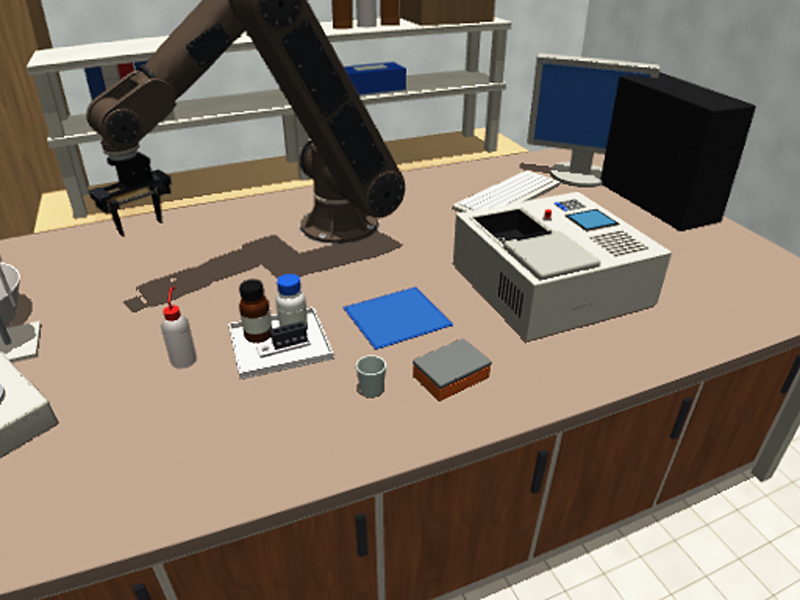

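Top view (800 px scale): tray (475–583, 295–400), amber cap (553,373), blue cap (510,365), holder (517,337) with foot hole on the right at (545,337), mat (320–430, 292–392), deck hole (184,384), pin (113,357). The scene view agrees, and the network positions are consistent with it. I'll rise, turn to yaw 90° and hover over the tray.

>>> drive_tool(
  rows=[
    [[0, 0, -0.1, 0, 0, -0.054, 1], [0, 0, -0.1, 0, 0, -0.054, 1], [0, 0, -0.1, 0, 0, -0.054, 1], [0, 0, -0.1, 0, 0, -0.054, 1], [0, 0, -0.1, 0, 0, -0.054, 1]],
  ],
)

```text
t: 1.72
eef_pos: [230.0, -581.1, 359.5]
tcp_rot: [3.142, 0.0, 1.231]
ft_force: [-0.1, 0.1, -0.1]
opening: 0.999
grip_force: 0.0
```

>>> drive_tool(
  rows=[
    [[0, 0, -0.1, 0, 0, -0.055, 1], [0, 0, 0, 0, 0, -0.055, 1], [0.2, 0.2, 0, 0, 0, 0, 1], [0.2, 0.2, 0, 0, 0, 0, 1], [0.2, 0.2, 0, 0, 0, 0, 1]],
  ],
)

```text
t: 2.35
eef_pos: [363.6, -447.2, 383.7]
tcp_rot: [3.141, 0.0, 1.57]
ft_force: [-0.8, -0.5, 0.1]
opening: 0.998
grip_force: 0.0
```

>>> drive_tool(
  rows=[
    [[0.2, 0.16, 0, 0, 0, 0, 1], [0.2, 0.16, 0, 0, 0, 0, 1], [0, 0, 0, 0, 0, 0, 1], [0, 0, 0, 0, 0, 0, 1]],
  ],
)

```text
t: 2.85
eef_pos: [440.6, -351.1, 383.7]
tcp_rot: [-3.141, 0.0, 1.571]
ft_force: [-0.7, -0.1, 0.6]
opening: 1.0
grip_force: 0.0
```

Run:
```python
from h import *
np.set_printoptions(precision=2,suppress=True)
s=env.state();print(s["t"],s["eef_pos"],s["tcp_rot"],s["joints"])
p=env.read_camera("wrist");cv2.imwrite("pics/w1.png",p["color"]);print(p["pose"],p["k1"],p["camera_matrix"])
cv2.imwrite("pics/w1b.png",cv2.resize(p["color"],(800,600),interpolation=cv2.INTER_CUBIC))
for n in["amber_bottle","white_bottle","cell_holder","tray"]:
    print(n,[(round(d["score"],2),w(p,d["at"])) for d in env.place_of(n,p)[:2]])
```

```text
2.85 [ 440.62 -351.14  383.68] [-3.14  0.    1.57] [-0.79  0.29  1.48 -0.    1.37 -0.79]
[[   1.      0.     -0.    440.88]
 [  -0.      0.97    0.25 -281.71]
 [   0.     -0.25    0.97  535.71]
 [   0.      0.      0.      1.  ]] -0.010358373660421584 [[331.06   0.   257.41]
 [  0.   331.06 190.93]
 [  0.     0.     1.  ]]
amber_bottle [(0.8, array([ 489.21, -366.54,   10.24]))]
white_bottle [(0.71, array([ 499.53, -280.63,    5.64]))]
cell_holder [(0.94, array([ 560.62, -301.32,    6.41])), (0.72, array([ 539.82, -325.56,   -2.58]))]
tray [(0.72, array([ 538.22, -321.57,   -1.14])), (0.62, array([ 775.44, -177.82,    1.92]))]
```

View pics/w1b.png

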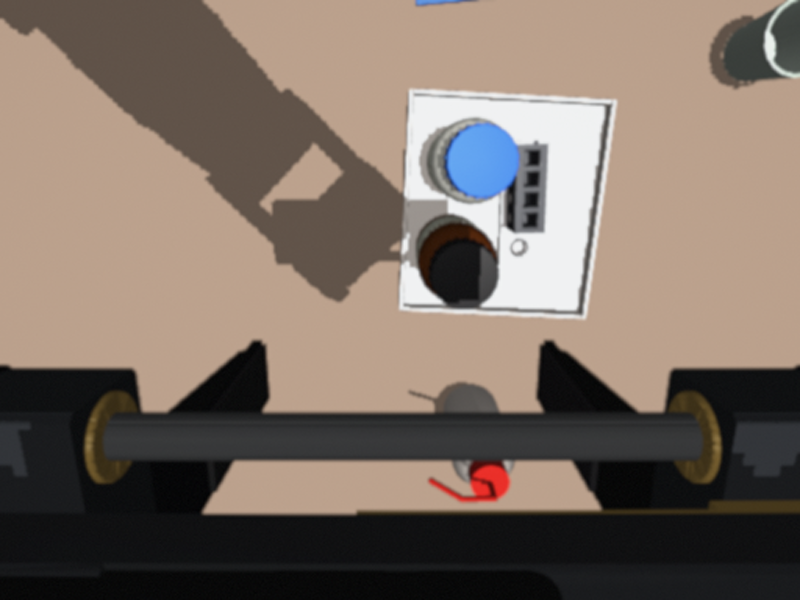

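Wrist view shows the blue cap at (482,160), the black cap at (463,273), the block at (533,188) and the foot hole at (518,247). I'll refine the cap and foot-hole centres with rays at known heights.

Run:
```python
from h import *
np.set_printoptions(precision=1,suppress=True)
W=env.read_camera("wrist");T=env.read_camera("top")
def cen(p,m):
    n,l,st,c=cv2.connectedComponentsWithStats(m.astype(np.uint8)*255)
    k=1+np.argmax(st[1:,4]); 
    (x,y),r=cv2.minEnclosingCircle(np.argwhere(l==k)[:,::-1].astype(np.float32)); return c[k],(x,y),r,st[k]
for nm,p,roi in(("W",W,(260,70,350,200)),("T",T,(295,215,375,255))):
    i=p["color"].astype(int);b,g,r=i[...,0],i[...,1],i[...,2]
    m=np.zeros(b.shape,bool);m[roi[1]:roi[3],roi[0]:roi[2]]=1
    blue=m&(b>r+60)
    c=cen(p,blue);print(nm,"blue",c,ray(p,*c[0],147),ray(p,*c[1],147))
    blk=m&(i.max(2)<75)&(abs(r-b)<12)
    c=cen(p,blk);print(nm,"black",c,ray(p,*c[0],147),ray(p,*c[1],147))
s=.64
# wrist hand-picked pixels (800 scale)
for n,u,v,z in(("black",463,273,147),("foothole",518,247,12),("blk far y left",524,146,54),("blk far right",547,146,54),("blk near right",544,232,54),("blk near left",518,232,54),("trayTL",410,91,20),("TR",615,100,20),("BR",586,318,20),("BL",400,309,20)):
    print(n,ray(W,u*s,v*s,z))
g=W["color"][50:220,240:410];cv2.imwrite("pics/w1c.png",cv2.resize(g,(600,600),interpolation=cv2.INTER_CUBIC))
```

```text
W blue (array([308.8, 101.7]), (308.5, 101.5), 24.42344856262207, array([ 285,   78,   48,   48, 1805], dtype=int32)) [ 498.9 -279.2  147. ] [ 498.6 -279.   147. ]
W black (array([295.1, 174.2]), (297.0, 173.9534912109375), 22.515771865844727, array([ 275,  152,   44,   44, 1367], dtype=int32)) [ 485.6 -363.1  147. ] [ 487.8 -362.8  147. ]
T blue (array([327.9, 233.8]), (327.9285583496094, 233.85714721679688), 9.374680519104004, array([319, 225,  19,  19, 280], dtype=int32)) [ 497.6 -277.3  147. ] [ 497.3 -277.3  147. ]
T black (array([362.9, 237.6]), (365.9444580078125, 236.5), 19.265138626098633, array([347, 219,  28,  36, 546], dtype=int32)) [ 489.4 -376.5  147. ] [ 492.6 -385.1  147. ]
black [ 487.  -363.8  147. ]
foothole [ 558.6 -365.    12. ]
blk far y left [ 549.7 -267.3   54. ]
blk far right [ 570.3 -267.4   54. ]
blk near right [ 572.6 -344.4   54. ]
blk near left [ 548.4 -344.3   54. ]
trayTL [ 448.1 -216.6   20. ]
TR [ 640.8 -224.7   20. ]
BR [ 631.7 -438.4   20. ]
BL [ 438.  -428.1   20. ]
```

View pics/w1c.png

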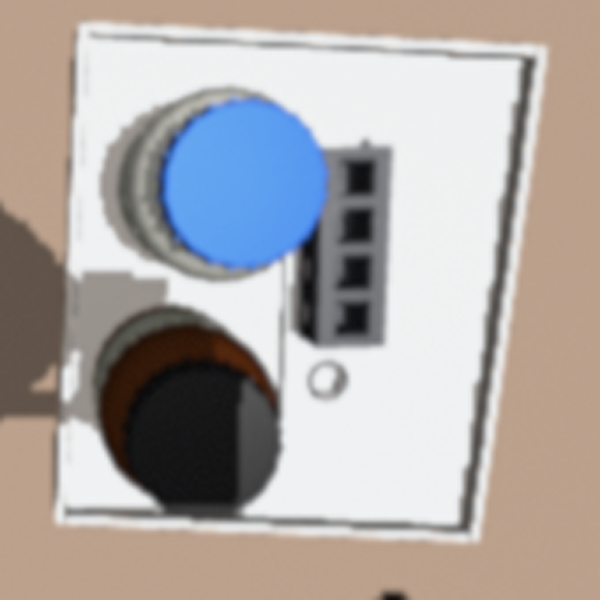

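The tray is yawed about −3°, and the bottle axes are at (498.8,−279) and (487.3,−363.2), 85 mm apart as specified. I'll take the white bottle first because it is on the mat side.

>>> drive_tool(
  rows=[
    [[0.0577, 0.0466, 0.1, 0, 0, 0, 1], [0.0577, 0.0466, 0.1, 0, 0, 0, 1], [0.0577, 0.0466, 0.1, 0, 0, 0, 1], [0.0577, 0.0466, 0.1, 0, 0, 0, 1], [0.0577, 0.0466, 0.1, 0, 0, 0, 1]],
  ],
)

```text
t: 3.82
eef_pos: [499.1, -278.8, 257.9]
tcp_rot: [3.141, 0.0, 1.57]
ft_force: [0.7, -1.0, -0.3]
opening: 1.002
grip_force: 0.0
```

>>> drive_tool(
  rows=[
    [[0, 0, 0.12, 0, 0, 0, 1], [0, 0, 0.12, 0, 0, 0, 1], [0, 0, 0.12, 0, 0, 0, 1], [0, 0, 0.08, 0, 0, 0, 1], [0, 0, 0.05, 0, 0, 0, 1]],
  ],
)

```text
t: 4.45
eef_pos: [498.7, -279.2, 135.2]
tcp_rot: [-3.141, -0.0, 1.57]
ft_force: [-1.0, -0.6, 0.8]
opening: 1.001
grip_force: 0.0
```

>>> drive_tool(
  rows=[
    [[0, 0, 0, 0, 0, 0, 1], [0, 0, 0, 0, 0, 0, 0.3], [0, 0, 0, 0, 0, 0, 0.3], [0, 0, 0, 0, 0, 0, 0.3], [0, 0, 0, 0, 0, 0, 0.3]],
  ],
)

```text
t: 5.08
eef_pos: [499.0, -278.9, 136.4]
tcp_rot: [3.141, 0.0, 1.571]
ft_force: [1.0, -0.6, -0.6]
opening: 0.633
grip_force: 0.0
```

>>> drive_tool(
  rows=[
    [[0, 0, 0, 0, 0, 0, 0.3], [0, 0, 0, 0, 0, 0, 0.3], [0, 0, 0, 0, 0, 0, 0.3], [0, 0, 0, 0, 0, 0, 0.3]],
  ],
)

```text
t: 5.58
eef_pos: [499.0, -279.0, 136.3]
tcp_rot: [3.141, 0.0, 1.571]
ft_force: [-1.8, -1.0, 3.4]
opening: 0.551
grip_force: 30.0
```

>>> drive_tool(
  rows=[
    [[0, 0, -0.02, 0, 0, 0, 0.3], [0, 0, -0.06, 0, 0, 0, 0.3], [0, 0, -0.08, 0, 0, 0, 0.3], [0, 0, -0.04, 0, 0, 0, 0.3]],
  ],
)

```text
t: 6.08
eef_pos: [499.2, -279.1, 187.8]
tcp_rot: [3.14, 0.001, 1.571]
ft_force: [-0.2, -0.4, -2.5]
opening: 0.554
grip_force: 30.0
```

>>> drive_tool(
  rows=[
    [[0.1, 0.02, 0, 0, 0, 0, 0.3], [0.2, 0.02, 0, 0, 0, 0, 0.3], [0.22, 0.02, 0, 0, 0, 0, 0.3], [0.22, 0.02, 0, 0, 0, 0, 0.3], [0.2, 0.02, 0, 0, 0, 0, 0.3]],
  ],
)

```text
t: 6.7
eef_pos: [523.9, -42.1, 186.5]
tcp_rot: [3.141, 0.0, 1.571]
ft_force: [0.6, 1.0, -1.7]
opening: 0.552
grip_force: 30.0
```

>>> drive_tool(
  rows=[
    [[0.15, 0.02, 0, 0, 0, 0, 0.3], [0.1, 0.02, 0, 0, 0, 0, 0.3], [0.046, 0.02, 0, 0, 0, 0, 0.3], [0, 0, 0.06, 0, 0, 0, 0.3], [0, 0, 0.08, 0, 0, 0, 0.3]],
  ],
)

```text
t: 7.32
eef_pos: [538.9, 29.2, 150.2]
tcp_rot: [3.141, 0.0, 1.57]
ft_force: [-0.8, 0.0, -2.1]
opening: 0.557
grip_force: 30.0
```

>>> drive_tool(
  rows=[
    [[0, 0, 0.04, 0, 0, 0, 0.3], [0, 0, 0.016, 0, 0, 0, 0.3], [0, 0, 0.005, 0, 0, 0, 0.3], [0, 0, 0.004, 0, 0, 0, 0.3], [0, 0, 0, 0, 0, 0, 0.3]],
  ],
)

```text
t: 7.95
eef_pos: [539.2, 30.1, 135.2]
tcp_rot: [3.141, 0.0, 1.571]
ft_force: [-0.1, -0.3, -0.6]
opening: 0.556
grip_force: 30.0
```

>>> drive_tool(
  rows=[
    [[0, 0, 0.002, 0, 0, 0, 0.3], [0, 0, 0, 0, 0, 0, 0.7], [0, 0, 0, 0, 0, 0, 0.8], [0, 0, 0, 0, 0, 0, 0.9], [0, 0, 0, 0, 0, 0, 0.9]],
  ],
)

```text
t: 8.57
eef_pos: [539.1, 30.1, 134.3]
tcp_rot: [3.142, 0.0, 1.571]
ft_force: [-0.3, 0.4, 0.4]
opening: 0.885
grip_force: 0.0
```

>>> drive_tool(
  rows=[
    [[0, 0, -0.1, 0, 0, 0, 0.95], [0, 0, -0.1, 0, 0, 0, 0.95], [-0.2, -0.03, -0.08, 0, 0, 0, 0.95], [-0.24, -0.03, 0, 0, 0, 0, 0.95], [-0.24, -0.03, 0, 0, 0, 0, 0.95]],
  ],
)

```text
t: 9.2
eef_pos: [516.2, -141.4, 204.8]
tcp_rot: [3.141, 0.0, 1.571]
ft_force: [0.6, 0.8, -0.6]
opening: 0.951
grip_force: 0.0
```

>>> drive_tool(
  rows=[
    [[-0.24, -0.03, 0, 0, 0, 0, 0.95], [-0.24, -0.03, 0, 0, 0, 0, 0.95], [-0.24, -0.03, 0, 0, 0, 0, 0.95], [-0.15, -0.027, 0, 0, 0, 0, 0.95], [0, 0, 0, 0, 0, 0, 0.95]],
  ],
)

```text
t: 9.82
eef_pos: [486.4, -359.6, 203.9]
tcp_rot: [-3.141, -0.0, 1.567]
ft_force: [-1.1, 0.5, -0.9]
opening: 0.947
grip_force: 0.0
```

Run:
```python
from h import *
np.set_printoptions(precision=1,suppress=True)
T=env.read_camera("top");print(env.state()["eef_pos"])
for n in["amber_bottle","white_bottle"]: print(n,[(round(d["score"],2),w(T,d["at"])) for d in env.place_of(n,T)[:2]])
i=T["color"].astype(int);m=(i[...,0]>i[...,2]+60);S=env.read_camera("scene")
for n in["amber_bottle","white_bottle"]: print(n,[(round(d["score"],2),w(S,d["at"])) for d in env.place_of(n,S)[:2]])
```

```text
[ 486.7 -358.   204. ]
amber_bottle [(0.54, array([ 487.4, -365.3,    9.5]))]
white_bottle [(0.58, array([538.3,  32.2,   7.4]))]
amber_bottle [(0.95, array([ 485.7, -366.4,    3.6])), (0.42, array([443.9, 330. ,  99.8]))]
white_bottle [(0.88, array([538.3,  34. ,   3.4]))]
```

>>> drive_tool(
  rows=[
    [[-0.021, 0.002, 0.05, 0, 0, 0, 0.95], [0, 0, 0.1, 0, 0, 0, 0.9], [0, 0, 0.08, 0, 0, 0, 0.8], [0, 0, 0.04, 0, 0, 0, 0.7], [0, 0, 0, 0, 0, 0, 0.3]],
  ],
)

```text
t: 10.75
eef_pos: [487.6, -362.5, 136.2]
tcp_rot: [-3.141, -0.001, 1.571]
ft_force: [0.1, -0.3, 0.2]
opening: 0.651
grip_force: 0.0
```

>>> drive_tool(
  rows=[
    [[0, 0, 0, 0, 0, 0, 0.3], [0, 0, 0, 0, 0, 0, 0.3], [0, 0, 0, 0, 0, 0, 0.3], [0, 0, 0, 0, 0, 0, 0.3], [0, 0, 0, 0, 0, 0, 0.3]],
  ],
)

```text
t: 11.38
eef_pos: [487.9, -362.8, 137.4]
tcp_rot: [3.141, 0.001, 1.571]
ft_force: [0.4, 0.1, 4.3]
opening: 0.55
grip_force: 30.0
```

>>> drive_tool(
  rows=[
    [[0, 0, -0.02, 0, 0, 0, 0.3], [0, 0, -0.06, 0, 0, 0, 0.3], [0, 0, -0.08, 0, 0, 0, 0.3], [0, 0, -0.04, 0, 0, 0, 0.3]],
  ],
)

```text
t: 11.88
eef_pos: [487.9, -362.8, 188.4]
tcp_rot: [3.141, 0.001, 1.571]
ft_force: [0.6, -0.5, -3.8]
opening: 0.555
grip_force: 30.0
```

>>> drive_tool(
  rows=[
    [[0.1, 0.026, 0, 0, 0, 0, 0.3], [0.2, 0.026, 0, 0, 0, 0, 0.3], [0.22, 0.026, 0, 0, 0, 0, 0.3], [0.22, 0.026, 0, 0, 0, 0, 0.3], [0.18, 0.026, 0, 0, 0, 0, 0.3]],
  ],
)

```text
t: 12.5
eef_pos: [520.1, -130.7, 187.2]
tcp_rot: [3.142, 0.0, 1.571]
ft_force: [0.2, -0.6, -4.2]
opening: 0.556
grip_force: 30.0
```

>>> drive_tool(
  rows=[
    [[0.13, 0.026, 0, 0, 0, 0, 0.3], [0.08, 0.026, 0, 0, 0, 0, 0.3], [0.02, 0.026, 0, 0, 0, 0, 0.3], [0, 0, 0.06, 0, 0, 0, 0.3], [0, 0, 0.08, 0, 0, 0, 0.3]],
  ],
)

```text
t: 13.12
eef_pos: [539.5, -76.1, 150.8]
tcp_rot: [3.141, 0.0, 1.57]
ft_force: [0.2, 0.4, -3.7]
opening: 0.552
grip_force: 30.0
```

>>> drive_tool(
  rows=[
    [[0, 0, 0.04, 0, 0, 0, 0.3], [0, 0, 0.016, 0, 0, 0, 0.3], [0, 0, 0.005, 0, 0, 0, 0.3], [0, 0, 0.004, 0, 0, 0, 0.3], [0, 0, 0, 0, 0, 0, 0.3]],
  ],
)

```text
t: 13.75
eef_pos: [540.0, -75.3, 136.3]
tcp_rot: [3.141, 0.001, 1.571]
ft_force: [-1.5, -1.1, 3.5]
opening: 0.552
grip_force: 30.0
```

>>> drive_tool(
  rows=[
    [[0, 0, 0, 0, 0, 0, 0.7], [0, 0, 0, 0, 0, 0, 0.8], [0, 0, 0, 0, 0, 0, 0.9], [0, 0, 0, 0, 0, 0, 0.9], [0, 0, -0.1, 0, 0, 0, 0.9]],
  ],
)

```text
t: 14.38
eef_pos: [539.1, -75.0, 159.6]
tcp_rot: [-3.139, -0.001, 1.571]
ft_force: [0.8, -0.6, 0.9]
opening: 0.897
grip_force: 0.0
```

>>> drive_tool(
  rows=[
    [[0, 0, -0.1, 0, 0, 0, 0.9], [-0.18, 0.016, -0.1, 0, 0, 0, 0.9], [-0.24, 0.016, -0.1, 0, 0, 0, 0.9], [-0.24, 0.016, -0.1, 0, 0, 0, 0.9], [-0.24, 0.016, 0, 0, 0, 0, 0.9]],
  ],
)

```text
t: 15.0
eef_pos: [555.8, -297.4, 260.8]
tcp_rot: [3.139, 0.002, 1.571]
ft_force: [1.7, 0.5, 0.1]
opening: 0.897
grip_force: 0.0
```

>>> drive_tool(
  rows=[
    [[0, 0, 0, 0, 0, 0, 0.9], [0, 0, 0, 0, 0, 0, 0.9]],
  ],
)

```text
t: 15.25
eef_pos: [555.1, -294.9, 258.2]
tcp_rot: [-3.141, -0.001, 1.57]
ft_force: [-1.0, 0.2, 0.3]
opening: 0.904
grip_force: 0.0
```

Run:
```python
from h import *
np.set_printoptions(precision=1,suppress=True)
p=env.read_camera("wrist");print(env.state()["eef_pos"],p["pose"])
cv2.imwrite("pics/w2.png",p["color"]);cv2.imwrite("pics/w2b.png",cv2.resize(p["color"],(800,600),interpolation=cv2.INTER_CUBIC))
print([(round(d["score"],2),w(p,d["at"])) for d in env.place_of("cell_holder",p)[:2]])
T=env.read_camera("top")
for n in["amber_bottle","white_bottle","cell_holder"]: print(n,[(round(d["score"],2),w(T,d["at"])) for d in env.place_of(n,T)[:2]])
```

```text
[ 555.3 -294.4  258.4] [[   1.     0.     0.   555.5]
 [  -0.     1.     0.3 -225.7]
 [  -0.    -0.3    1.   410.3]
 [   0.     0.     0.     1. ]]
[(0.74, array([ 559.1, -302.2,    5.2]))]
amber_bottle [(0.59, array([537.3, -79.8,   6.6])), (0.27, array([ 555.4, -301.3,    1.7]))]
white_bottle [(0.65, array([540. ,  30.7,   5.4])), (0.5, array([ 514.6, -544.2,   -3.4]))]
cell_holder [(0.69, array([539.3,  32. ,   4.7]))]
```

View pics/w2b.png

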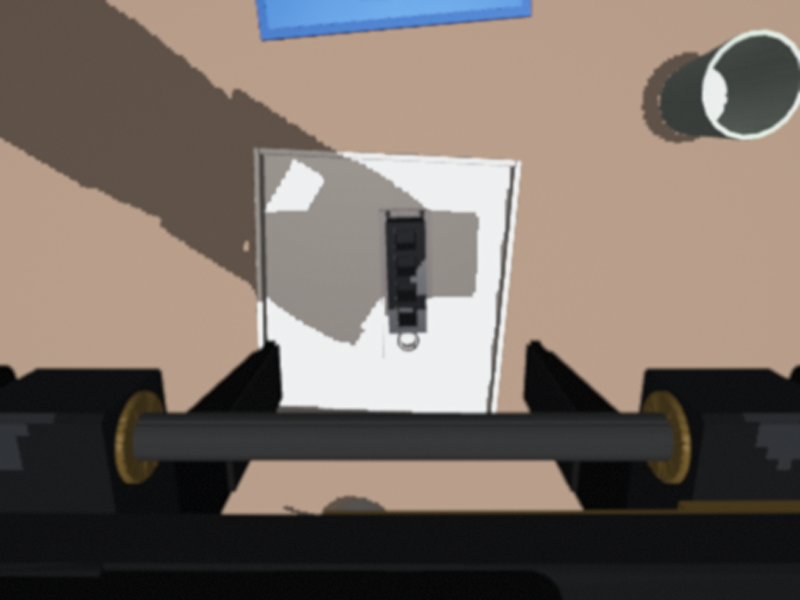

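Wrist view shows the block at about (386–426, 218–331), the foot hole at (408,341), and nothing left in front of it. I'll zoom in for corners.

Run:
```python
import cv2
i=cv2.imread("pics/w2.png")[120:240,220:300];i=cv2.convertScaleAbs(i,alpha=1.5,beta=20)
cv2.imwrite("pics/w2c.png",cv2.resize(i,(400,600),interpolation=cv2.INTER_CUBIC))
```

```text
(no output)
```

View pics/w2c.png

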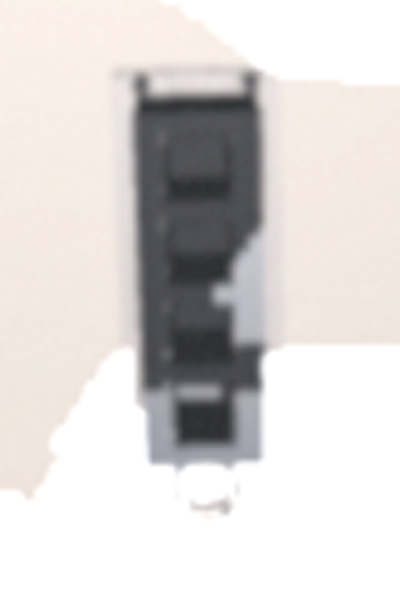

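Run:
```python
from h import *
np.set_printoptions(precision=1,suppress=True)
p=env.read_camera("wrist")
for n,u,v,z in(("topL",140,103,54),("topR",257,103,54),("botR",262,462,54),("botL",150,462,54),("hole",207,487,12),("well1",199,155,54),("well4",205,418,54)):
    print(n,ray(p,220+u/5-.5+.1,120+v/5-.5+.1,z))
```

```text
topL [ 545.6 -261.7   54. ]
topR [ 570.6 -261.7   54. ]
botR [ 572.6 -342.6   54. ]
botL [ 547.2 -342.6   54. ]
hole [ 560.7 -363.1   12. ]
well1 [ 558.2 -272.9   54. ]
well4 [ 559.7 -332.2   54. ]
```

>>> drive_tool(
  rows=[
    [[-0.031, 0.015, 0, 0, 0, -0.008, 0.7], [0, 0, 0.2, 0, 0, 0, 0.7], [0, 0, 0.2, 0, 0, 0, 0.7], [0, 0, 0.16, 0, 0, 0, 0.7], [0, 0, 0.1, 0, 0, 0, 0.7]],
  ],
)

```text
t: 16.23
eef_pos: [558.9, -303.2, 91.5]
tcp_rot: [-3.14, -0.001, 1.597]
ft_force: [-0.6, -0.4, 0.7]
opening: 0.699
grip_force: 0.0
```

>>> drive_tool(
  rows=[
    [[0, 0, 0.1, 0, 0, 0, 0.7], [0, 0, 0.08, 0, 0, 0, 0.7], [0, 0, 0.038, 0, 0, 0, 0.6], [0, 0, 0, 0, 0, 0, 0.1], [0, 0, 0, 0, 0, 0, 0.1]],
  ],
)

```text
t: 16.85
eef_pos: [559.5, -303.4, 40.0]
tcp_rot: [3.141, 0.001, 1.596]
ft_force: [-0.3, -0.3, -0.4]
opening: 0.445
grip_force: 0.0
```

>>> drive_tool(
  rows=[
    [[0, 0, 0, 0, 0, 0, 0.1], [0, 0, 0, 0, 0, 0, 0.1], [0, 0, 0, 0, 0, 0, 0.1], [0, 0, 0, 0, 0, 0, 0.1], [0, 0, 0, 0, 0, 0, 0.1]],
  ],
)

```text
t: 17.48
eef_pos: [559.2, -303.2, 39.8]
tcp_rot: [3.141, 0.0, 1.596]
ft_force: [-2.0, 1.8, 7.2]
opening: 0.294
grip_force: 30.0
```

>>> drive_tool(
  rows=[
    [[0, 0, -0.04, 0, 0, 0, 0.1], [0, 0, -0.16, 0, 0, 0, 0.1], [0, 0, -0.24, 0, 0, 0, 0.1], [0, 0, -0.24, 0, 0, 0, 0.1], [0, 0, -0.24, 0, 0, 0, 0.1]],
  ],
)

```text
t: 18.1
eef_pos: [558.8, -302.8, 271.6]
tcp_rot: [3.141, 0.0, 1.596]
ft_force: [1.4, -0.4, -1.8]
opening: 0.295
grip_force: 30.0
```

>>> drive_tool(
  rows=[
    [[0.1, -0.05, 0, 0, 0, 0, 0.1], [0.22, -0.08, 0, 0, 0, 0, 0.1], [0.22, -0.08, 0, 0, 0, 0, 0.1], [0.22, -0.08, 0, 0, 0, 0, 0.1], [0.22, -0.08, 0, 0, 0, 0, 0.1]],
  ],
)

```text
t: 18.73
eef_pos: [459.5, -58.8, 269.5]
tcp_rot: [3.141, 0.0, 1.595]
ft_force: [0.9, 0.6, -1.4]
opening: 0.294
grip_force: 30.0
```

>>> drive_tool(
  rows=[
    [[0.15, -0.02, 0, 0, 0, 0, 0.1], [0.09, -0.016, 0, 0, 0, 0.0508, 0.1], [0, 0, 0, 0, 0, 0.0508, 0.1], [0, 0, 0, 0, 0, 0.0508, 0.1], [0, 0, 0, 0, 0, 0.0508, 0.1]],
  ],
)

```text
t: 19.35
eef_pos: [449.9, -0.5, 269.5]
tcp_rot: [3.141, -0.0, 0.952]
ft_force: [-0.1, -0.8, -2.2]
opening: 0.292
grip_force: 30.0
```

>>> drive_tool(
  rows=[
    [[0, 0, 0, 0, 0, 0.0508, 0.1], [0, 0, 0, 0, 0, 0.0508, 0.1], [0, 0, 0, 0, 0, 0.0508, 0.1], [0, 0, 0, 0, 0, 0.0508, 0.1], [0, 0, 0, 0, 0, 0.0508, 0.1]],
  ],
)

```text
t: 19.98
eef_pos: [449.8, -0.6, 269.5]
tcp_rot: [3.141, -0.0, 0.154]
ft_force: [0.4, -0.2, -3.1]
opening: 0.295
grip_force: 30.0
```

>>> drive_tool(
  rows=[
    [[0, 0, 0, 0, 0, 0.0508, 0.1], [-0.04, -0.14, 0, 0, 0, 0, 0.1], [-0.06, -0.22, 0, 0, 0, 0, 0.1], [-0.06, -0.22, 0, 0, 0, 0, 0.1], [-0.06, -0.22, 0, 0, 0, 0, 0.1]],
  ],
)

```text
t: 20.6
eef_pos: [394.3, 200.9, 269.6]
tcp_rot: [-3.141, -0.001, -0.001]
ft_force: [1.6, 1.8, -1.8]
opening: 0.294
grip_force: 30.0
```

>>> drive_tool(
  rows=[
    [[-0.05, -0.2, 0, 0, 0, 0, 0.1], [-0.06, -0.18, 0, 0, 0, 0, 0.1], [-0.04, -0.12, 0, 0, 0, 0, 0.1], [0, 0, 0, 0, 0, 0, 0.1], [0, 0, 0, 0, 0, 0, 0.1]],
  ],
)

```text
t: 21.22
eef_pos: [357.5, 324.0, 269.2]
tcp_rot: [3.141, -0.0, 0.0]
ft_force: [0.0, -0.3, -2.9]
opening: 0.293
grip_force: 30.0
```

Run:
```python
from h import *
np.set_printoptions(precision=2,suppress=True)
p=env.read_camera("wrist");s=env.state();print(s["eef_pos"],s["tcp_rot"],p["pose"])
cv2.imwrite("pics/w3.png",p["color"]);cv2.imwrite("pics/w3b.png",cv2.resize(p["color"],(800,600),interpolation=cv2.INTER_CUBIC))
for n in("deck_hole","pin","cell_holder","spectro"):print(n,[(round(d["score"],2),w(p,d["at"])) for d in env.place_of(n,p)[:2]])
T=env.read_camera("top");cv2.imwrite("pics/t3.png",T["color"])
for n in("deck_hole","pin","cell_holder"):print(n,[(round(d["score"],2),w(T,d["at"])) for d in env.place_of(n,T)[:2]])
```

```text
[357.71 323.71 269.23] [ 3.14 -0.   -0.  ] [[ -0.     0.97   0.25 428.45]
 [ -1.    -0.    -0.   322.7 ]
 [ -0.    -0.25   0.97 421.28]
 [  0.     0.     0.     1.  ]]
deck_hole [(0.83, array([444.66, 324.65, 101.63]))]
pin [(0.94, array([491.68, 440.12, 167.86]))]
cell_holder [(0.85, array([359.3 , 320.86, 235.5 ]))]
spectro [(0.92, array([493.13, 324.74,   1.1 ]))]
deck_hole [(0.92, array([445.71, 329.15, 101.99])), (0.67, array([ 511.47, -545.78,    0.45]))]
pin [(0.49, array([493.71, 440.  , 166.13]))]
cell_holder [(0.76, array([357.84, 324.73, 231.48]))]
```

View pics/w3b.png

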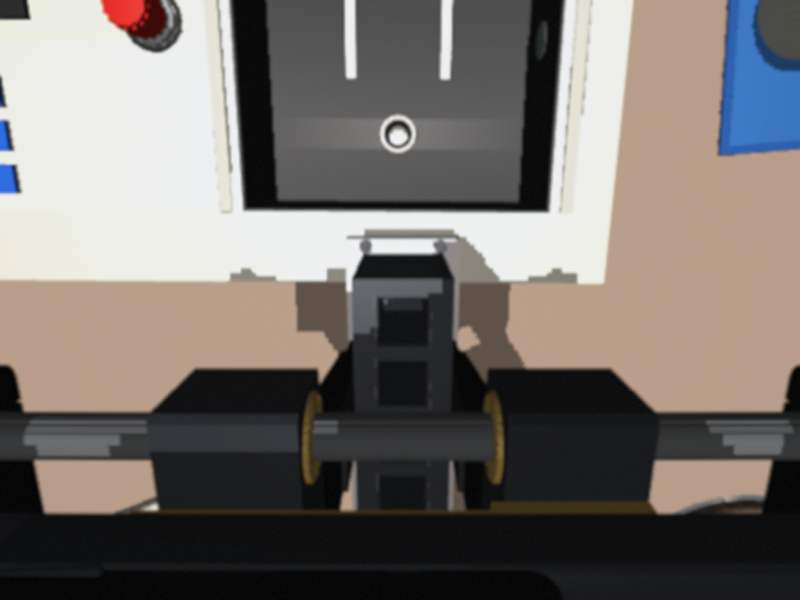

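Wrist view shows the deck hole ring at (398,133), the guide strip ends at (350,78) and (445,78), the pin at the top-left (~(150,25)), and the held block's top front edge at row ~280.

Run:
```python
from h import *
np.set_printoptions(precision=1,suppress=True)
p=env.read_camera("wrist");i=p["color"];g=cv2.cvtColor(i,cv2.COLOR_BGR2GRAY)
# ring: bright pixels
r=np.zeros_like(g);r[68:104,236:275]=g[68:104,236:275];m=(r>150).astype(np.uint8)
pts=np.argwhere(m)[:,::-1].astype(np.float32);(x,y),rad=cv2.minEnclosingCircle(pts);print("ring",x,y,rad,pts.mean(0),ray(p,x,y,100))
# strips centroid per row
for a,b in((215,233),(276,294)):
    for v in(5,25,45):
        row=g[v,a:b].astype(float);row=np.where(row>150,row,0);u=a+(row*np.arange(b-a)).sum()/row.sum();print("strip",u,v,ray(p,u,v,103))
s=.64
for n,u,v,z in(("edgeL",243,211,165),("edgeR",549,211,165),("boxfrontL",0,281,165),("boxfrontR",603,281,165),("blkFL",354,280,283.4),("blkFR",453,280,283.4),("footFL",348,236,241.4),("footFR",458,236,241.4)):print(n,ray(p,u*s-.2,v*s-.2,z))
c=i[130:200,200:320];cv2.imwrite("pics/w3c.png",cv2.resize(cv2.convertScaleAbs(c,alpha=1.3),(800,467),interpolation=cv2.INTER_CUBIC))
```

```text
ring 254.1923065185547 85.5 12.2404203414917 [254.1  86. ] [446.2 325.8 100. ]
strip 223.50029086678302 5 [513.  352.2 103. ]
strip 223.89930335655478 25 [497.1 352.3 103. ]
strip 224.06573069559667 45 [480.7 352.5 103. ]
strip 285.49589201877933 5 [512.9 298.3 103. ]
strip 285.08894536213467 25 [497.  298.4 103. ]
strip 284.16579973992197 45 [480.6 298.9 103. ]
edgeL [406.7 401.1 165. ]
edgeR [406.5 251.  165. ]
boxfrontL [371.7 528.4 165. ]
boxfrontR [371.3 221.1 165. ]
blkFL [398.2 336.  283.4]
blkFR [398.2 309.  283.4]
footFL [404.6 341.8 241.4]
footFR [404.5 303.5 241.4]
```

View pics/w3c.png

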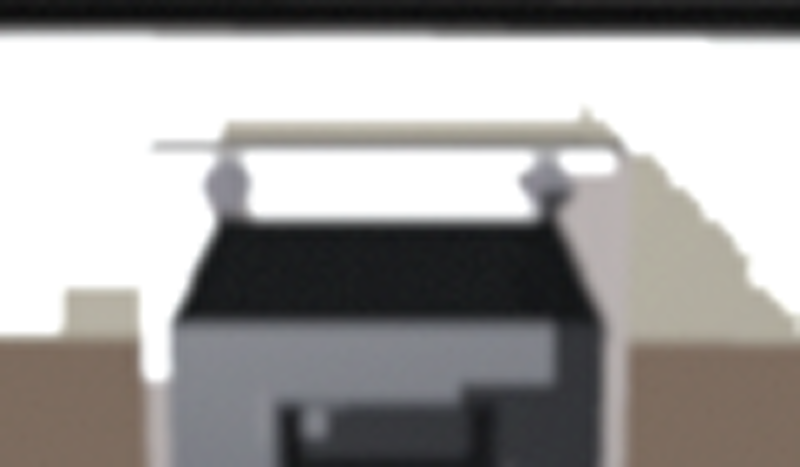

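>>> drive_tool(
  rows=[
    [[0.1, -0.006, 0, 0, 0, 0, 0.1], [0.18, -0.006, 0, 0, 0, 0, 0.1], [0.18, 0, 0, 0, 0, 0, 0.1], [0.1, 0, 0, 0, 0, 0, 0.1], [0.03, 0, 0, 0, 0, 0, 0.1]],
  ],
)

```text
t: 22.35
eef_pos: [506.1, 327.0, 268.4]
tcp_rot: [3.141, 0.001, -0.001]
ft_force: [-0.3, 0.4, -2.4]
opening: 0.293
grip_force: 30.0
```

>>> drive_tool(
  rows=[
    [[0, 0, 0.08, 0, 0, 0, 0.1], [0, 0, 0.14, 0, 0, 0, 0.1], [0, 0, 0.14, 0, 0, 0, 0.1], [0, 0, 0.08, 0, 0, 0, 0.1], [0, 0, 0.045, 0, 0, 0, 0.1]],
  ],
)

```text
t: 22.98
eef_pos: [504.3, 327.3, 147.0]
tcp_rot: [3.141, 0.001, 0.0]
ft_force: [-0.7, -0.0, -1.1]
opening: 0.293
grip_force: 30.0
```

>>> drive_tool(
  rows=[
    [[0, 0, 0, 0, 0, 0, 0.1], [0, 0, 0, 0, 0, 0, 0.1]],
  ],
)

```text
t: 23.22
eef_pos: [505.3, 327.5, 148.8]
tcp_rot: [-3.141, -0.001, -0.0]
ft_force: [0.1, -0.5, -2.7]
opening: 0.291
grip_force: 30.0
```

Run:
```python
from h import *
np.set_printoptions(precision=1,suppress=True)
p=env.read_camera("wrist");s=env.state();print(s["eef_pos"],s["tcp_rot"],p["pose"][:3,3])
c=p["color"][40:220,150:370];cv2.imwrite("pics/w4.png",p["color"]);cv2.imwrite("pics/w4c.png",cv2.resize(cv2.convertScaleAbs(c,alpha=1.3,beta=15),(733,600),interpolation=cv2.INTER_CUBIC))
```

```text
[505.4 327.5 148.8] [-3.1 -0.  -0. ] [576.1 326.1 300.9]
```

View pics/w4c.png

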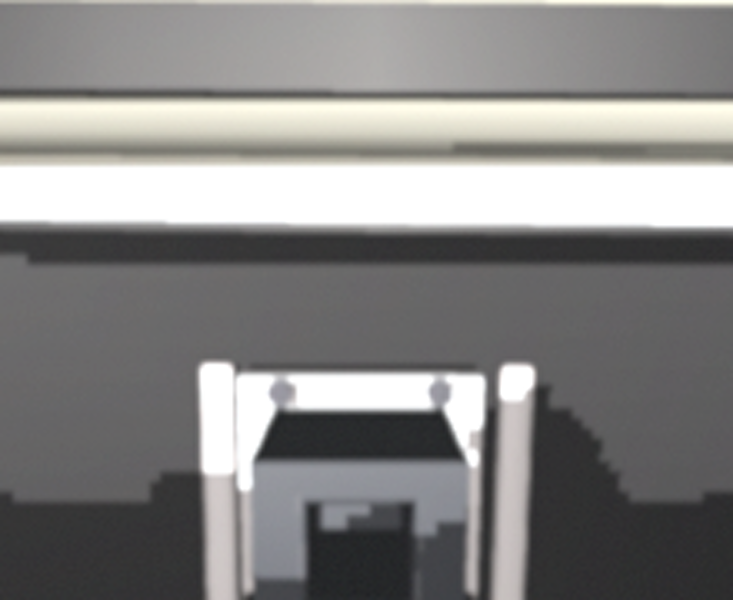

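Run:
```python
from h import *
np.set_printoptions(precision=1,suppress=True)
p=env.read_camera("wrist");k=733/220
for n,u,v,z in(("stripL in",236,366,103),("stripR in",500,368,103),("stripL out",199,366,103),("stripR out",535,368,103),("footL",237,373,121),("footR",485,373,121),("blkL",255,461,163),("blkR",467,461,163)):print(n,ray(p,150+u/k-.35,40+v/k-.35,z))
```

```text
stripL in [550.6 348.4 103. ]
stripR in [550.2 301.  103. ]
stripL out [550.6 355.  103. ]
stripR out [550.2 294.7 103. ]
footL [551.8 346.2 121. ]
footR [551.7 305.7 121. ]
blkL [546.2 339.5 163. ]
blkR [546.2 312.4 163. ]
```

>>> drive_tool(
  rows=[
    [[-0.003, 0.005, 0, 0, 0, 0, 0.1], [0, 0, 0.02, 0, 0, 0, 0.1], [0, 0, 0.02, 0, 0, 0, 0.1], [0, 0, 0.008, 0, 0, 0, 0.1], [0, 0, 0.004, 0, 0, 0, 0.1]],
  ],
)

```text
t: 23.95
eef_pos: [504.2, 325.9, 135.8]
tcp_rot: [3.141, 0.0, -0.0]
ft_force: [-6.7, -4.0, 19.2]
opening: 0.295
grip_force: 30.0
```

>>> drive_tool(
  rows=[
    [[0, 0, 0.002, 0, 0, 0, 0.1], [0, 0, 0, 0, 0, 0, 0.1]],
  ],
)

```text
t: 24.2
eef_pos: [504.2, 325.9, 135.8]
tcp_rot: [3.142, -0.0, -0.0]
ft_force: [-5.5, -3.4, 15.3]
opening: 0.291
grip_force: 30.0
```

>>> drive_tool(
  rows=[
    [[0, 0, 0, 0, 0, 0, 0.4], [0, 0, 0, 0, 0, 0, 0.6], [0, 0, 0, 0, 0, 0, 0.6], [0, 0, 0, 0, 0, 0, 0.6], [0, 0, -0.08, 0, 0, 0, 0.6]],
  ],
)

```text
t: 24.82
eef_pos: [503.8, 325.7, 153.3]
tcp_rot: [3.14, 0.003, -0.0]
ft_force: [1.1, -0.6, 0.8]
opening: 0.597
grip_force: 0.0
```

>>> drive_tool(
  rows=[
    [[0, 0, -0.16, 0, 0, 0, 0.6], [0, 0, -0.2, 0, 0, 0, 0.6], [-0.2, 0, -0.1, 0, 0, 0, 0.6], [-0.2, 0, 0, 0, 0, 0, 0.6], [-0.1, 0, 0, 0, 0, 0, 0.6]],
  ],
)

```text
t: 25.45
eef_pos: [377.3, 325.9, 269.8]
tcp_rot: [-3.141, -0.0, 0.001]
ft_force: [0.2, 0.3, -0.4]
opening: 0.598
grip_force: 0.0
```

>>> drive_tool(
  rows=[
    [[0, 0, 0, 0, 0, 0, 0.6], [0, 0, 0, 0, 0, 0, 0.6]],
  ],
)

```text
t: 25.7
eef_pos: [380.2, 326.2, 269.4]
tcp_rot: [-3.141, -0.001, -0.0]
ft_force: [0.3, 0.1, 0.7]
opening: 0.598
grip_force: 0.0
```

Run:
```python
from h import *
np.set_printoptions(precision=1,suppress=True)
p=env.read_camera("wrist");s=env.state();print(s["eef_pos"],s["tcp_rot"],p["pose"][:3,3])
for n in("pin","cell_holder"):print(n,[(round(d["score"],2),w(p,d["at"])) for d in env.place_of(n,p)[:2]])
cv2.imwrite("pics/w5.png",p["color"]);c=p["color"][0:180,70:310];cv2.imwrite("pics/w5c.png",cv2.resize(c,(800,600),interpolation=cv2.INTER_CUBIC))
```

```text
[380.3 326.2 269.2] [ 3.1 -0.  -0. ] [451.1 324.9 421.5]
pin [(0.66, array([492.1, 437.7, 169.7]))]
cell_holder [(0.73, array([506.9, 324.3, 100.2]))]
```

View pics/w5c.png

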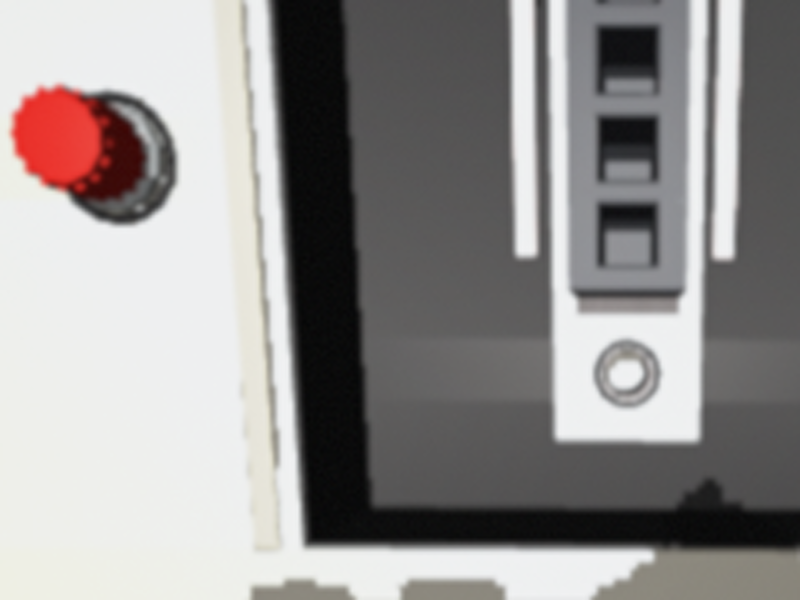

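The crop shows the foot hole ring at (627,373) with the bright bottom of the deck hole centred in it. The foot sits evenly between the strips, and the red knob top is at (57,137).

Run:
```python
from h import *
np.set_printoptions(precision=1,suppress=True)
p=env.read_camera("wrist");k=.3
i=p["color"].astype(int);m=(i[...,2]>180)&(i[...,1]<90);pts=np.argwhere(m[:100,60:140])[:,::-1].astype(np.float32);(x,y),r=cv2.minEnclosingCircle(pts);print(x+60,y,r,ray(p,x+60,y,191))
for n,u,v,z in(("foothole",627,373,108),("deckbottom",626,375,100),("knob",57,137,191),("collar",124,157,168),("footNL",555,440,108),("footNR",700,440,108)):print(n,ray(p,70+u*k-.35,v*k-.35,z))
```

```text
85.0 40.78571319580078 14.354400634765625 [491.6 435.9 191. ]
foothole [445.2 324.4 108. ]
deckbottom [444.5 324.7 100. ]
knob [491.6 434.7 191. ]
collar [491.6 431.9 168. ]
footNL [427.  344.6 108. ]
footNR [426.9 304.  108. ]
```

>>> drive_tool(
  rows=[
    [[0.06, -0.06, 0, 0, 0, 0, 0.6], [0.13, -0.13, 0, 0, 0, 0, 0.6], [0.13, -0.13, 0, 0, 0, 0, 0.6], [0.1, -0.1, 0, 0, 0, 0, 0.6], [0.025, -0.021, 0, 0, 0, 0, 0.6]],
  ],
)

```text
t: 26.52
eef_pos: [492.0, 437.1, 268.0]
tcp_rot: [3.141, 0.001, -0.0]
ft_force: [0.1, -0.5, 0.0]
opening: 0.596
grip_force: 0.0
```

>>> drive_tool(
  rows=[
    [[0, 0, 0.1, 0, 0, 0, 0.5], [0, 0, 0.1, 0, 0, 0, 0.5], [0, 0, 0.06, 0, 0, 0, 0.5], [0, 0, 0.04, 0, 0, 0, 0.5], [0, 0, 0.016, 0, 0, 0, 0.5]],
  ],
)

```text
t: 27.15
eef_pos: [490.7, 436.2, 190.2]
tcp_rot: [3.141, -0.0, -0.0]
ft_force: [-0.3, 0.3, 1.0]
opening: 0.502
grip_force: 0.0
```

>>> drive_tool(
  rows=[
    [[0, 0, 0, 0, 0, 0, 0.5], [0, 0, 0, 0, 0, 0, 0.5]],
  ],
)

```text
t: 27.4
eef_pos: [490.9, 436.4, 191.0]
tcp_rot: [-3.141, -0.001, -0.0]
ft_force: [-0.3, -0.0, 0.5]
opening: 0.501
grip_force: 0.0
```

>>> drive_tool(
  rows=[
    [[0.002, 0, 0.008, 0, 0, 0, 0.5], [0, 0, 0, 0, 0, 0, 0.05], [0, 0, 0, 0, 0, 0, 0.05], [0, 0, 0, 0, 0, 0, 0.05], [0, 0, 0, 0, 0, 0, 0.05]],
  ],
)

```text
t: 28.02
eef_pos: [491.2, 436.3, 188.4]
tcp_rot: [3.142, -0.0, -0.0]
ft_force: [-0.8, -0.1, 1.0]
opening: 0.185
grip_force: 30.0
```

>>> drive_tool(
  rows=[
    [[0, 0, 0, 0, 0, 0, 0.05], [0, 0, 0, 0, 0, 0, 0.05], [0, 0, 0, 0, 0, 0, 0.05]],
  ],
)

```text
t: 28.4
eef_pos: [491.2, 436.3, 188.4]
tcp_rot: [3.142, -0.0, -0.0]
ft_force: [-0.0, 0.4, 0.6]
opening: 0.183
grip_force: 30.1
```

>>> drive_tool(
  rows=[
    [[0, 0, -0.04, 0, 0, 0, 0.05], [0, 0, -0.1, 0, 0, 0, 0.05], [0, 0, -0.1, 0, 0, 0, 0.05], [0, 0, -0.06, 0, 0, 0, 0.05], [0, 0, 0, 0, 0, 0, 0.05]],
  ],
)

```text
t: 29.02
eef_pos: [491.3, 436.4, 264.4]
tcp_rot: [-3.141, -0.002, -0.0]
ft_force: [0.5, 0.4, -1.0]
opening: 0.179
grip_force: 30.0
```

Run:
```python
from h import *
np.set_printoptions(precision=1,suppress=True)
p=env.read_camera("wrist");s=env.state();print(s["eef_pos"],s["tcp_rot"],p["pose"][:3,3])
for n in("pin",):print(n,[(round(d["score"],2),w(p,d["at"])) for d in env.place_of(n,p)[:2]])
cv2.imwrite("pics/w6.png",p["color"]);c=p["color"][150:342,128:384];cv2.imwrite("pics/w6c.png",cv2.resize(c,(800,600),interpolation=cv2.INTER_CUBIC))
```

```text
[491.  436.2 263.2] [ 3.1 -0.  -0. ] [562.  434.9 416.5]
pin [(0.97, array([490.7, 436.7, 242. ]))]
```

View pics/w6c.png

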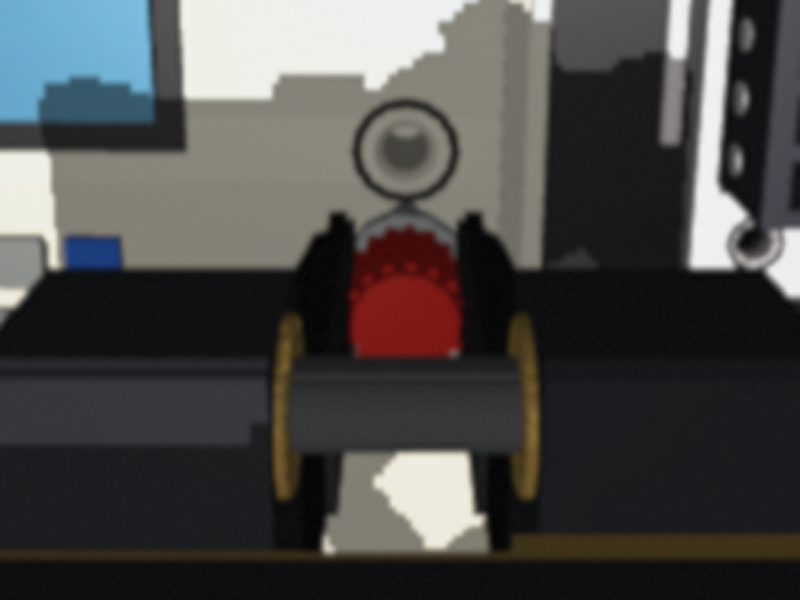

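>>> drive_tool(
  rows=[
    [[-0.03, 0.08, 0, 0, 0, 0, 0.05], [-0.05, 0.12, 0, 0, 0, 0, 0.05], [-0.05, 0.12, 0, 0, 0, 0, 0.05], [-0.04, 0.09, 0, 0, 0, 0, 0.05], [-0.013, 0.031, 0, 0, 0, 0, 0.05]],
  ],
)

```text
t: 29.75
eef_pos: [444.9, 325.1, 262.8]
tcp_rot: [3.141, 0.001, -0.001]
ft_force: [0.3, -0.4, -0.7]
opening: 0.178
grip_force: 30.1
```

>>> drive_tool(
  rows=[
    [[0, 0, 0.06, 0, 0, 0, 0.05], [0, 0, 0.12, 0, 0, 0, 0.05], [0, 0, 0.12, 0, 0, 0, 0.05], [0, 0, 0.06, 0, 0, 0, 0.05], [0, 0, 0.02, 0, 0, 0, 0.05]],
  ],
)

```text
t: 30.38
eef_pos: [445.3, 326.3, 167.1]
tcp_rot: [3.141, 0.001, 0.0]
ft_force: [0.1, -0.4, -0.2]
opening: 0.185
grip_force: 30.1
```

>>> drive_tool(
  rows=[
    [[0, 0, 0, 0, 0, 0, 0.05], [0, 0, 0, 0, 0, 0, 0.05]],
  ],
)

```text
t: 30.62
eef_pos: [445.7, 326.3, 169.1]
tcp_rot: [-3.141, -0.001, -0.0]
ft_force: [-0.4, 0.5, -0.5]
opening: 0.184
grip_force: 30.1
```

Good position. I'll lower it slowly while watching the force.

>>> drive_tool(
  rows=[
    [[-0.001, 0.001, 0.016, 0, 0, 0, 0.05], [0, 0, 0.016, 0, 0, 0, 0.05], [0, 0, 0.016, 0, 0, 0, 0.05], [0, 0, 0, 0, 0, 0, 0.05]],
  ],
)

```text
t: 31.12
eef_pos: [445.0, 325.7, 155.9]
tcp_rot: [3.141, 0.001, -0.0]
ft_force: [0.7, -0.1, -1.4]
opening: 0.185
grip_force: 30.1
```

>>> drive_tool(
  rows=[
    [[0, 0, 0.016, 0, 0, 0, 0.05], [0, 0, 0, 0, 0, 0, 0.05]],
  ],
)

```text
t: 31.38
eef_pos: [445.1, 325.7, 152.0]
tcp_rot: [3.141, 0.0, -0.0]
ft_force: [-0.1, -0.2, -0.9]
opening: 0.184
grip_force: 30.1
```

>>> drive_tool(
  rows=[
    [[0, 0, 0.016, 0, 0, 0, 0.05], [0, 0, 0.016, 0, 0, 0, 0.05], [0, 0, 0, 0, 0, 0, 0.05]],
  ],
)

```text
t: 31.75
eef_pos: [445.0, 325.7, 143.9]
tcp_rot: [3.141, 0.001, -0.0]
ft_force: [0.1, 0.2, -0.8]
opening: 0.184
grip_force: 30.1
```

>>> drive_tool(
  rows=[
    [[0, 0, 0.016, 0, 0, 0, 0.05], [0, 0, 0.016, 0, 0, 0, 0.05], [0, 0, 0.008, 0, 0, 0, 0.05], [0, 0, 0, 0, 0, 0, 0.05]],
  ],
)

```text
t: 32.25
eef_pos: [445.1, 325.7, 134.1]
tcp_rot: [3.141, 0.0, -0.0]
ft_force: [-0.5, -0.5, -0.7]
opening: 0.181
grip_force: 30.1
```

>>> drive_tool(
  rows=[
    [[0, 0, 0.006, 0, 0, 0, 0.05], [0, 0, 0.004, 0, 0, 0, 0.05], [0, 0, 0, 0, 0, 0, 0.05]],
  ],
)

```text
t: 32.62
eef_pos: [445.1, 325.8, 131.8]
tcp_rot: [3.141, 0.0, -0.0]
ft_force: [0.1, 0.3, -0.8]
opening: 0.179
grip_force: 30.1
```

>>> drive_tool(
  rows=[
    [[0, 0, 0.002, 0, 0, 0, 0.05], [0, 0, 0, 0, 0, 0, 0.05]],
  ],
)

```text
t: 32.88
eef_pos: [445.1, 325.8, 131.3]
tcp_rot: [3.142, -0.0, -0.0]
ft_force: [-0.2, -0.6, -1.1]
opening: 0.183
grip_force: 30.1
```

>>> drive_tool(
  rows=[
    [[0, 0, 0.003, 0, 0, 0, 0.05], [0, 0, 0.003, 0, 0, 0, 0.05], [0, 0, 0, 0, 0, 0, 0.05]],
  ],
)

```text
t: 33.25
eef_pos: [445.2, 325.8, 131.2]
tcp_rot: [-3.141, -0.001, -0.0]
ft_force: [-4.1, -2.6, 16.0]
opening: 0.185
grip_force: 31.7
```

>>> drive_tool(
  rows=[
    [[0, 0, 0, 0, 0, 0, 0.5], [0, 0, 0, 0, 0, 0, 0.5], [0, 0, 0, 0, 0, 0, 0.5], [0, 0, -0.06, 0, 0, 0, 0.5], [0, 0, -0.16, 0, 0, 0, 0.5]],
  ],
)

```text
t: 33.88
eef_pos: [444.6, 325.5, 184.8]
tcp_rot: [3.14, 0.003, -0.0]
ft_force: [0.3, 0.1, -0.0]
opening: 0.499
grip_force: 0.0
```

>>> drive_tool(
  rows=[
    [[0, 0, -0.2, 0, 0, 0, 0.6], [-0.13, 0, -0.14, 0, 0, 0, 0.6], [-0.13, 0, 0, 0, 0, 0, 0.6], [0, 0, 0, 0, 0, 0, 0.6], [0, 0, 0, 0, 0, 0, 0.6]],
  ],
)

```text
t: 34.5
eef_pos: [380.6, 325.9, 270.4]
tcp_rot: [-3.141, -0.001, -0.0]
ft_force: [-0.8, -0.6, -0.7]
opening: 0.599
grip_force: 0.0
```

Run:
```python
from h import *
np.set_printoptions(precision=1,suppress=True)
p=env.read_camera("wrist");s=env.state();print(s["eef_pos"],s["tcp_rot"])
for n in("pin","cell_holder"):print(n,[(round(d["score"],2),w(p,d["at"])) for d in env.place_of(n,p)[:2]])
cv2.imwrite("pics/w7.png",p["color"]);c=p["color"][0:192,128:384];cv2.imwrite("pics/w7c.png",cv2.resize(c,(800,600),interpolation=cv2.INTER_CUBIC))
```

```text
[380.8 325.9 270. ] [-3.1 -0.  -0. ]
pin [(0.72, array([447.8, 325.2, 110.1]))]
cell_holder [(0.67, array([509.2, 328.8, 101.6]))]
```

View pics/w7c.png

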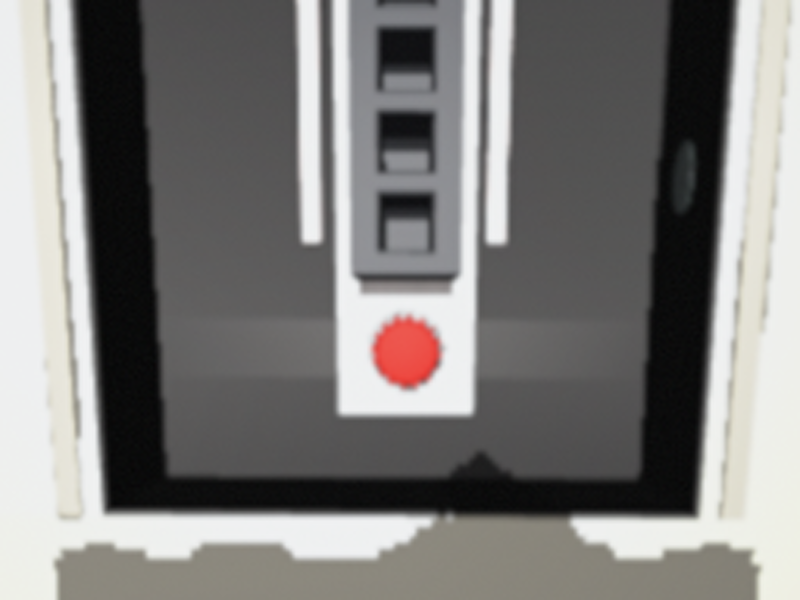

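The pin is seated and upright (red knob at (407,352), collar on the foot), and the foot is centred between the strips. Next I'll return the amber bottle.

>>> drive_tool(
  rows=[
    [[0.06, 0.15, 0, 0, 0, 0, 0.7], [0.08, 0.2, 0, 0, 0, 0, 0.8], [0.08, 0.2, 0, 0, 0, 0, 0.9], [0.08, 0.2, 0, 0, 0, 0, 0.9], [0.08, 0.2, 0, 0, 0, 0, 0.9]],
  ],
)

```text
t: 35.28
eef_pos: [476.0, 86.3, 269.6]
tcp_rot: [3.141, 0.0, -0.001]
ft_force: [0.7, 0.2, 0.4]
opening: 0.897
grip_force: 0.0
```

>>> drive_tool(
  rows=[
    [[0.08, 0.2, 0, 0, 0, 0, 0.9], [0.08, 0.2, 0, 0, 0, 0, 0.9], [0.07, 0.17, 0, 0, 0, 0, 0.9], [0.027, 0.084, 0, 0, 0, -0.0556, 0.9], [0, 0, 0, 0, 0, -0.0556, 0.9]],
  ],
)

```text
t: 35.9
eef_pos: [539.9, -77.4, 269.1]
tcp_rot: [-3.141, 0.001, 0.352]
ft_force: [-0.6, -0.2, -0.8]
opening: 0.9
grip_force: 0.0
```

>>> drive_tool(
  rows=[
    [[0, 0, 0, 0, 0, -0.0556, 0.9], [0, 0, 0, 0, 0, -0.0556, 0.9], [0, 0, 0, 0, 0, -0.0556, 0.9], [0, 0, 0, 0, 0, -0.0556, 0.9], [0, 0, 0, 0, 0, -0.0556, 0.9]],
  ],
)

```text
t: 36.52
eef_pos: [539.6, -75.7, 269.4]
tcp_rot: [-3.141, 0.0, 1.228]
ft_force: [-0.1, -0.1, -0.1]
opening: 0.899
grip_force: 0.0
```

>>> drive_tool(
  rows=[
    [[0, 0, 0, 0, 0, -0.0556, 0.9], [0, 0, 0, 0, 0, -0.0556, 0.9], [0, 0, 0, 0, 0, 0, 0.9], [0, 0, 0, 0, 0, 0, 0.9]],
  ],
)

```text
t: 37.02
eef_pos: [539.4, -75.4, 269.6]
tcp_rot: [-3.141, -0.0, 1.568]
ft_force: [-0.8, 0.4, -0.5]
opening: 0.899
grip_force: 0.0
```

Run:
```python
from h import *
np.set_printoptions(precision=3,suppress=True)
s=env.state();print(s["eef_pos"],s["tcp_rot"])
T=env.read_camera("top");S=env.read_camera("scene")
for P in(T,S):
  for n in["amber_bottle","white_bottle"]: print(n,[(round(d["score"],2),w(P,d["at"])) for d in env.place_of(n,P)[:2]])
```

```text
[539.422 -75.429 269.614] [-3.141 -0.     1.568]
amber_bottle [(0.62, array([ 538.105, -329.233,   -0.392]))]
white_bottle [(0.57, array([542.807,  31.724,   8.974]))]
amber_bottle [(0.66, array([539.405, -76.245,   2.353])), (0.59, array([ 541.811, -318.161,    2.924]))]
white_bottle [(0.72, array([538.943,  34.616,   4.995]))]
```

>>> drive_tool(
  rows=[
    [[0, 0.002, 0.1, 0, 0, -0.001, 0.9], [0, 0, 0.15, 0, 0, 0, 0.9], [0, 0, 0.14, 0, 0, 0, 0.9], [0, 0, 0.09, 0, 0, 0, 0.8], [0, 0, 0.05, 0, 0, 0, 0.75]],
  ],
)

```text
t: 37.95
eef_pos: [539.6, -75.2, 136.4]
tcp_rot: [-3.141, -0.0, 1.575]
ft_force: [-0.1, -0.8, 0.5]
opening: 0.767
grip_force: 0.0
```

>>> drive_tool(
  rows=[
    [[0, 0, 0, 0, 0, 0, 0.7], [0, 0, 0, 0, 0, 0, 0.3], [0, 0, 0, 0, 0, 0, 0.3], [0, 0, 0, 0, 0, 0, 0.3], [0, 0, 0, 0, 0, 0, 0.3]],
  ],
)

```text
t: 38.58
eef_pos: [540.1, -75.3, 138.2]
tcp_rot: [3.14, 0.0, 1.575]
ft_force: [-0.3, -0.2, 7.4]
opening: 0.552
grip_force: 30.0
```

>>> drive_tool(
  rows=[
    [[0, 0, 0, 0, 0, 0, 0.3], [0, 0, 0, 0, 0, 0, 0.3]],
  ],
)

```text
t: 38.83
eef_pos: [540.1, -75.3, 138.2]
tcp_rot: [3.14, 0.0, 1.575]
ft_force: [-1.2, 0.7, 6.5]
opening: 0.552
grip_force: 30.0
```

>>> drive_tool(
  rows=[
    [[0, 0, -0.02, 0, 0, 0, 0.3], [0, 0, -0.06, 0, 0, 0, 0.3], [0, 0, -0.08, 0, 0, 0, 0.3], [0, 0, -0.04, 0, 0, 0, 0.3]],
  ],
)

```text
t: 39.33
eef_pos: [540.1, -75.3, 188.9]
tcp_rot: [3.14, 0.0, 1.575]
ft_force: [-0.1, -0.0, -4.1]
opening: 0.554
grip_force: 30.0
```

>>> drive_tool(
  rows=[
    [[-0.1, -0.0267, 0, 0, 0, 0, 0.3], [-0.2, -0.0267, 0, 0, 0, 0, 0.3], [-0.22, -0.0267, 0, 0, 0, 0, 0.3], [-0.22, -0.0267, 0, 0, 0, 0, 0.3], [-0.18, -0.0267, 0, 0, 0, 0, 0.3]],
  ],
)

```text
t: 39.95
eef_pos: [506.8, -307.4, 187.5]
tcp_rot: [-3.142, 0.0, 1.574]
ft_force: [0.9, -0.4, -3.9]
opening: 0.554
grip_force: 30.0
```

>>> drive_tool(
  rows=[
    [[-0.13, -0.0267, 0, 0, 0, 0, 0.3], [-0.08, -0.0267, 0, 0, 0, 0, 0.3], [-0.019, -0.0267, 0, 0, 0, 0, 0.3], [0, 0, 0, 0, 0, 0, 0.3], [0, 0, 0, 0, 0, 0, 0.3]],
  ],
)

```text
t: 40.58
eef_pos: [487.9, -361.7, 187.5]
tcp_rot: [3.141, -0.0, 1.576]
ft_force: [0.7, -0.0, -2.7]
opening: 0.552
grip_force: 30.0
```

>>> drive_tool(
  rows=[
    [[0, 0, 0.06, 0, 0, 0, 0.3], [0, 0, 0.08, 0, 0, 0, 0.3], [0, 0, 0.04, 0, 0, 0, 0.3], [0, 0, 0.008, 0, 0, 0, 0.3], [0, 0, 0, 0, 0, 0, 0.3]],
  ],
)

```text
t: 41.2
eef_pos: [487.8, -362.7, 140.6]
tcp_rot: [3.141, 0.0, 1.575]
ft_force: [-0.0, -1.9, -4.0]
opening: 0.552
grip_force: 30.0
```

>>> drive_tool(
  rows=[
    [[0, 0, 0.004, 0, 0, 0, 0.3], [0, 0, 0.002, 0, 0, 0, 0.3], [0, 0, 0, 0, 0, 0, 0.3]],
  ],
)

```text
t: 41.58
eef_pos: [487.7, -362.8, 139.3]
tcp_rot: [3.141, 0.001, 1.575]
ft_force: [-1.3, -0.4, -0.9]
opening: 0.553
grip_force: 30.0
```

>>> drive_tool(
  rows=[
    [[0, 0, 0.002, 0, 0, 0, 0.3], [0, 0, 0, 0, 0, 0, 0.3], [0, 0, 0, 0, 0, 0, 0.7], [0, 0, 0, 0, 0, 0, 0.8], [0, 0, 0, 0, 0, 0, 0.9]],
  ],
)

```text
t: 42.2
eef_pos: [487.6, -362.7, 138.3]
tcp_rot: [3.142, 0.0, 1.575]
ft_force: [-0.3, -0.3, 0.2]
opening: 0.811
grip_force: 0.0
```

>>> drive_tool(
  rows=[
    [[0, 0, 0, 0, 0, 0, 0.9], [0, 0, -0.08, 0, 0, 0, 0.9], [0, 0, -0.1, 0, 0, 0, 0.9], [0.15, 0.02, -0.08, 0, 0, 0, 0.9], [0.2, 0.03, 0, 0, 0, 0, 0.9]],
  ],
)

```text
t: 42.82
eef_pos: [500.1, -275.2, 204.7]
tcp_rot: [3.139, 0.002, 1.573]
ft_force: [0.5, -0.0, -0.4]
opening: 0.899
grip_force: 0.0
```

>>> drive_tool(
  rows=[
    [[0.24, 0.03, 0, 0, 0, 0, 0.9], [0.24, 0.03, 0, 0, 0, 0, 0.9], [0.24, 0.03, 0, 0, 0, 0, 0.9], [0.24, 0.03, 0, 0, 0, 0, 0.9], [0.18, 0.03, 0, 0, 0, 0, 0.9]],
  ],
)

```text
t: 43.45
eef_pos: [536.0, 12.3, 203.5]
tcp_rot: [3.141, 0.0, 1.576]
ft_force: [0.9, -0.3, -0.2]
opening: 0.902
grip_force: 0.0
```

>>> drive_tool(
  rows=[
    [[0.081, 0.012, 0, 0, 0, 0.001, 0.9], [0, 0, 0, 0, 0, 0, 0.9], [0, 0, 0, 0, 0, 0, 0.9], [0, 0, 0, 0, 0, 0, 0.9]],
  ],
)

```text
t: 43.95
eef_pos: [538.9, 29.4, 203.4]
tcp_rot: [3.142, 0.0, 1.571]
ft_force: [0.3, 0.3, -0.5]
opening: 0.904
grip_force: 0.0
```

>>> drive_tool(
  rows=[
    [[0.003, 0.001, 0.05, 0, 0, 0, 0.9], [0, 0, 0.1, 0, 0, 0, 0.9], [0, 0, 0.08, 0, 0, 0, 0.8], [0, 0, 0.04, 0, 0, 0, 0.75], [0, 0, 0, 0, 0, 0, 0.7]],
  ],
)

```text
t: 44.58
eef_pos: [539.0, 30.8, 135.2]
tcp_rot: [-3.14, -0.0, 1.572]
ft_force: [-0.0, -0.3, 0.3]
opening: 0.72
grip_force: 0.0
```

>>> drive_tool(
  rows=[
    [[0, 0, 0, 0, 0, 0, 0.3], [0, 0, 0, 0, 0, 0, 0.3], [0, 0, 0, 0, 0, 0, 0.3], [0, 0, 0, 0, 0, 0, 0.3], [0, 0, 0, 0, 0, 0, 0.3]],
  ],
)

```text
t: 45.2
eef_pos: [539.4, 31.0, 136.4]
tcp_rot: [3.141, 0.0, 1.572]
ft_force: [-1.6, -1.0, 6.7]
opening: 0.553
grip_force: 30.0
```

>>> drive_tool(
  rows=[
    [[0, 0, 0, 0, 0, 0, 0.3], [0, 0, 0, 0, 0, 0, 0.3]],
  ],
)

```text
t: 45.45
eef_pos: [539.4, 31.0, 136.4]
tcp_rot: [3.141, 0.0, 1.572]
ft_force: [-1.0, 0.6, 6.9]
opening: 0.553
grip_force: 30.0
```

>>> drive_tool(
  rows=[
    [[0, 0, -0.02, 0, 0, 0, 0.3], [0, 0, -0.06, 0, 0, 0, 0.3], [0, 0, -0.08, 0, 0, 0, 0.3], [0, 0, -0.04, 0, 0, 0, 0.3]],
  ],
)

```text
t: 45.95
eef_pos: [539.5, 31.0, 187.4]
tcp_rot: [3.14, 0.0, 1.572]
ft_force: [-0.5, -0.2, -2.1]
opening: 0.551
grip_force: 30.0
```

>>> drive_tool(
  rows=[
    [[-0.1, -0.02, 0, 0, 0, 0, 0.3], [-0.2, -0.02, 0, 0, 0, 0, 0.3], [-0.22, -0.02, 0, 0, 0, 0, 0.3], [-0.22, -0.02, 0, 0, 0, 0, 0.3], [-0.2, -0.02, 0, 0, 0, 0, 0.3]],
  ],
)

```text
t: 46.58
eef_pos: [514.0, -205.9, 186.2]
tcp_rot: [3.141, 0.0, 1.572]
ft_force: [0.7, -0.5, -2.4]
opening: 0.552
grip_force: 30.0
```

>>> drive_tool(
  rows=[
    [[-0.15, -0.02, 0, 0, 0, 0, 0.3], [-0.1, -0.02, 0, 0, 0, 0, 0.3], [-0.046, -0.023, 0, 0, 0, 0, 0.3], [0, 0, 0, 0, 0, 0, 0.3], [0, 0, 0, 0, 0, 0, 0.3]],
  ],
)

```text
t: 47.2
eef_pos: [498.9, -277.1, 186.0]
tcp_rot: [-3.142, -0.0, 1.572]
ft_force: [0.7, 1.0, -3.5]
opening: 0.553
grip_force: 30.0
```

>>> drive_tool(
  rows=[
    [[0, 0, 0.06, 0, 0, 0, 0.3], [0, 0, 0.08, 0, 0, 0, 0.3], [0, 0, 0.04, 0, 0, 0, 0.3], [0, 0, 0.008, 0, 0, 0, 0.3], [0, 0, 0, 0, 0, 0, 0.3]],
  ],
)

```text
t: 47.82
eef_pos: [499.0, -278.0, 139.0]
tcp_rot: [3.141, 0.0, 1.572]
ft_force: [-1.4, 0.4, -2.6]
opening: 0.551
grip_force: 30.0
```

>>> drive_tool(
  rows=[
    [[0, 0, 0.004, 0, 0, 0, 0.3], [0, 0, 0.003, 0, 0, 0, 0.3], [0, 0, 0.001, 0, 0, 0, 0.3], [0, 0, 0, 0, 0, 0, 0.3]],
  ],
)

```text
t: 48.32
eef_pos: [498.9, -278.2, 137.4]
tcp_rot: [3.141, 0.001, 1.572]
ft_force: [-2.0, 0.3, 6.9]
opening: 0.555
grip_force: 30.0
```

>>> drive_tool(
  rows=[
    [[0, 0, 0, 0, 0, 0, 0.7], [0, 0, 0, 0, 0, 0, 0.8], [0, 0, 0, 0, 0, 0, 0.9], [0, 0, 0, 0, 0, 0, 0.9], [0, 0, -0.08, 0, 0, 0, 0.9]],
  ],
)

```text
t: 48.95
eef_pos: [498.3, -277.7, 155.9]
tcp_rot: [-3.139, -0.002, 1.572]
ft_force: [0.0, -0.6, -0.5]
opening: 0.895
grip_force: 0.0
```

>>> drive_tool(
  rows=[
    [[0, 0, -0.2, 0, 0, 0, 0.9], [0, 0, -0.24, 0, 0, 0, 0.9], [-0.14, -0.12, -0.24, 0, 0, 0, 0.9], [-0.14, -0.12, -0.2, 0, 0, 0, 0.9], [0, 0, 0, 0, 0, 0, 0.9]],
  ],
)

```text
t: 49.58
eef_pos: [445.6, -341.2, 365.8]
tcp_rot: [3.137, 0.005, 1.569]
ft_force: [-0.3, 1.2, -0.7]
opening: 0.903
grip_force: 0.0
```

Run:
```python
from h import *
np.set_printoptions(precision=1,suppress=True)
print(env.state()["eef_pos"])
S=env.read_camera("scene");T=env.read_camera("top");W=env.read_camera("wrist")
for q,P in(("S",S),("T",T),("W",W)):
  for n in["amber_bottle","white_bottle","cell_holder","pin","beaker","wash_bottle"]: print(q,n,[(round(d["score"],2),w(P,d["at"])) for d in env.place_of(n,P)[:1]])
i=W["color"].astype(int);m=((i[...,0]>i[...,2]+60)&(i[...,0]>150)).astype(np.uint8)
n,l,st,c=cv2.connectedComponentsWithStats(m)
for k in range(1,n):
    if st[k,4]>600: print(st[k],ray(W,*c[k],147))
cv2.imwrite("pics/end.png",np.hstack([cv2.resize(S["color"],(400,300)),cv2.resize(W["color"],(400,300))]))
```

```text
[ 445.6 -341.2  365.8]
S amber_bottle [(0.92, array([ 486.4, -364.4,    3.6]))]
S white_bottle [(0.86, array([ 499.9, -274.5,    2.5]))]
S cell_holder [(0.68, array([500.9, 329.6,  99.4]))]
S pin [(0.71, array([491. , 325.7,  -0.7]))]
S beaker [(0.77, array([ 768. , -179.9,    0.9]))]
S wash_bottle [(0.87, array([ 513.5, -541.3,    3. ]))]
T amber_bottle [(0.65, array([ 489. , -364.7,    7.9]))]
T white_bottle [(0.91, array([ 497.1, -279.2,    6.5]))]
T cell_holder [(0.78, array([500.4, 327.6,  98.1]))]
T pin [(0.42, array([446.6, 330.7, 106.5]))]
T beaker [(0.84, array([ 768. , -178.8,    2.1]))]
T wash_bottle [(0.72, array([ 513.2, -549. ,   -1. ]))]
W amber_bottle [(0.96, array([ 487.7, -363. ,    8.1]))]
W white_bottle [(0.85, array([ 499.9, -280.1,    5.6]))]
W cell_holder []
W pin []
W beaker [(0.86, array([ 769.5, -178.7,    3.5]))]
W wash_bottle [(0.92, array([ 517.7, -546.9,   -0.5]))]
[ 281   89   49   50 1909] [ 498.6 -279.2  147. ]
```

View pics/end.png

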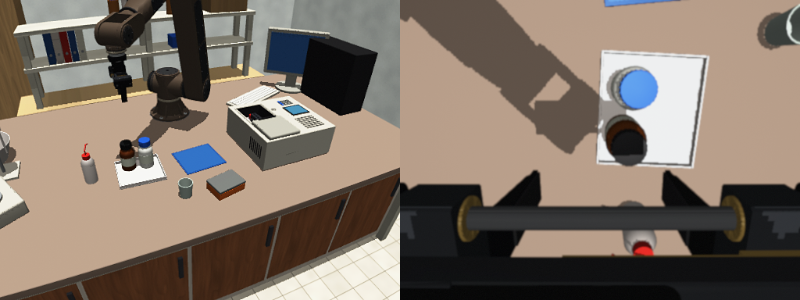

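Both bottles stand upright at their original places (blue cap at (498.6,−279.2), where it started). The bystanders have not moved and the arm is clear, so I'll hand the job in.

```bash
python3 -c "
from cell import env
print(env.job_done())"
```

```text
the job is handed in; nothing more can be done
None
```

The job is handed in, though no verdict came back: the holder is in the compartment, locked with the pin down to its collar, both bottles are back upright in the tray within about 1 mm of where they stood, and it took about 50 s of the 141 s allowed.

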